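# Nudge the rotor nut home in its holding jig and cover it

## Robot

A 6-joint arm with a two-finger parallel gripper is mounted at the origin on a cart in front of the work surface, level with it; the furniture and walls round the work are solid. World frame = base frame: x ahead of the robot, y to its left, z up, the work surface at z = 0. Lengths are in m, angles in rad, forces in N, time in s.
With the tool pointing down it reaches from about 0.25 to 0.725 m from the base axis. Payload 4 kg.
Tool frame: the origin (TCP) lies between the finger pads; the fingertips stand 11 mm ahead of it and the grasp point (between the pads) lies 8 mm behind it (bot.tip_extent is the distance from the TCP to the fingertips, in m); z points along the fingers, y is the line along which they close (so a half turn about z gives the same grasp; the last joint's range is limited). The gripper opens to 85 mm and grips with 20 to 120 N. Pads are 22 mm wide; open, the fingers measure 114 mm over their backs; the gripper's body (76 mm by 85 mm) begins 54 mm behind the grasp point. The pads swing forward as they close: fully open they stand 13 mm farther back than shut.
Start: joints at [1.21, 0.241, 0.005, 1.335, 0, 1.571], TCP at [0.177, 0.468, 0.242] pointing down, gripper open.
Joint ranges: [-2.72, 2.72], [-1.05, 1.87], [-1.09, 1.28], [-1.99, 2.15], [-1.42, 1.44], [-3.14, 3.14]. Speed limits (rad/s): [2.79, 2.79, 3.14, 3.14, 3.14, 3.14].

## Interface

Orientations are given as a unit quaternion [x, y, z, w].
In Python, from workcell import bot gives the robot as it stands. The module is installed in compiled form; this text tells all that it offers.
- The arm moves only by the tool drive_tool, never from a script. Its argument "rows" is a list of rows, each an object of numbers: "dx", "dy", "dz": the shift along the tool's x, y, z in units of 50 mm (1.0 is 50 mm); "wx", "wy", "wz": the turn, a rotation vector about the tool's x, y, z in units of 5 degrees (1.0 is 5 degrees); "hand": the finger opening in mm, from 0 to 85.4. A call has 1 to 20 rows; each row is the pose to reach, as a shift and turn from the pose commanded when the call began, along the tool's axes at that moment; what a row does not reach only later rows make up. A row lasts 1/10 s, in which the tool goes at most 50 mm and 8.59 degrees, less where a joint would pass 70% of its speed; a pose out of reach is approached as far as the arm can. A call with a gripper value outside its range is refused whole. The fingers move at their own pace and stop on an object; the grip force is fixed at half the most. Time passes only in rows, so rows that repeat a pose let the fingers close. It gives the time, the measured TCP pose, the force, the opening and the grip force at its end, in the units of the state.
- bot.get_obs(): the state, without advancing time (a new reading comes with each control period).
- bot.camera(name): name is "side" or "top" or "wrist"; returns the picture (480x640x3 uint8, red, green, blue); there is no depth.
- bot.get_calibration(name): a dict with "vfov" (degrees; the focal length in pixels is half the picture's height over the tangent of half this angle, whatever the lens; pixels are square), "cx", "cy" (the principal point, pixels), "k1" (the pictures are not rectified: a ray, as slopes to the right and down, at radius r is drawn at 1 + k1 r^2 times it, then the intrinsics apply), "origin" and "rotation" of the camera in the world; the wrist camera has in their place "mount" (4x4, takes a point from camera to tool coordinates, whose origin is the TCP and whose axes are the flange's). Camera axes: x right, y up, looking along -z (the intrinsics and any distortion apply to the point x, -y, -z); pixel columns grow to the right and rows downward; lengths in m; the calibration is good to about 2 mm. A picture is of the moment at which its call begins: read the wrist's pose just before it. get_calibration takes no time and is no camera call.
- bot.job_done(): hands the job in; it is judged then, once.
Trained networks look in the newest picture that a camera, given by its name, has taken for a name from the list of things; names that differ only in an ending like _2 or _b are one class to them, and where a whole thing is asked for, a point or a joint stands for the part that bears it (a point fixed in the world has none). Each returns a list of dicts, best first, with "score" (0 to 1); they miss things now and then, are a little off and sometimes report something else, mostly with a low value. They report only what shows in the picture. A call takes as long as a camera call.
- bot.look_for(camera, thing): "extent" ([centre column, centre row, width, height] in pixels, round what is visible of it).
- bot.outline_of(camera, thing): "region" (480x640 bool, what is visible of it) and "extent" ([centre column, centre row, width, height] in pixels, round what is visible of it).
The state is a dict: "clock": time; "joint_pos": joint angles; "joint_vel": joint speeds; "tau": joint torques, N m; "eef_pos": TCP position; "tool_rot": TCP orientation; "ft_force": force on the tool from outside, world axes, zero at the start; "ft_torque": the same for the moment, N m; "grip_width": finger opening in m; "grasp_force": force on a finger pad.
Only numpy, scipy, OpenCV 4.12 (cv2) and the standard library are available. Lean on these libraries where they do the work, as an engineer would, in place of code of your own. Each camera call takes 0.05 s, during which the arm holds its last target. There are 200 camera calls.

## Task

With a fingertip, nudge the loose steel nut along the channel of the warped holding jig, without lifting it out, until it drops into the hexagonal pocket in the channel floor; then push the sliding keeper over it, fully to its stop. The jig is brittle plastic: press on the nut, the jig and the keeper only gently, never with 15 N or more, and leave the things standing round it alone.

Things in the scene. Friction and masses are not known exactly. Their poses are not given: they have to be found in the camera images.
- jig: Fixed white plastic jig, 108 (x) by 184 mm (y). Origin: underside, on the channel's centre line. Channel along its y, 17.5 mm wide, y = -75 to +85, closed at both ends; rails each side to x = +-34. Beside the pocket the rails are 23.2 mm above the underside, the channel floor 16 mm. Warped: towards +y floor and rails dip and rise together by up to 1.5 mm, slope up to 0.11. Yaw within 0.35 rad.
- pocket (a point): Floor centre of the hexagonal pocket sunk 4 mm into the channel floor, at x = 0, y = -35, z = 12 mm of the jig; 17.5 mm wide across the channel, 19 mm between its slanted flanks, 22 mm corner to corner along the channel. A nut in it lies 3.2 mm below the rails. Axes as the jig's.
- nut: Loose steel hexagon nut, 16 mm across flats, 18.5 across corners, 8 high, bore 9.6, about 15 g. Origin: centre of underside. Starts flat in the channel on the +y side of the pocket, top 0.8 mm above the rails (0.75 mm play each side): no room to grip. A fingertip pressing its top with 3 to 7 N drags it. Contact is stiff: feel the press, measured heights are not exact enough.
- keeper (a joint): Flat aluminium slide on the -x side of the pocket, 38 mm long, 30 wide, 4 thick, just above the rails; slides along the jig's +x. 0 = drawn back (front edge at x = -30 mm of the jig), 0.042 m = at its stop, covering the pocket. Starts nearly drawn back, moves against 2 N of friction and slight damping, stays where left. A nut not down in the pocket blocks it.
- keeper_tab (a point): Middle of the outer (-x) face of the upstand at the keeper's near end, 15 mm above the rails; upstand 30 mm wide (y), 6 thick, top 24 mm above the rails. Moves with the keeper; push it along the jig's +x. The guide strips beside the keeper stand 7 mm above the rails. Axes as the jig's.
- brown_bottle: Brown dropper bottle with a pale cap, 31 mm diameter, 78 mm high, standing loose behind the jig; leave it. Origin at the centre of its underside.
- tape: Roll of white tape lying flat, 62 mm diameter, 20 mm high, loose behind the jig; leave it. Origin at the centre of its underside.
- dish: Flat round petri dish with a pinkish filling, 58 mm diameter, 12 mm high, loose beside the jig; leave it. Origin at the centre of its underside.
- exam_lamp: Tall exam lamp fixed at the left end of the worktop, foot about x = 0.62, y = 0.52; its arm rises over the left side, so draw a long wrist back towards the robot before swinging it from the left to the jig; leave it. Origin at its foot.

How it is judged:
On the way, in this order (a step that is already met when the one before it is completed fails the run):
1. the nut lies flat in the pocket (z of nut in the frame of pocket below 0.0015 m and horizontal distance between nut and pocket below 0.003 m and angle between nut's own z axis and vertical below 0.1 rad), for 0.2 s.
2. the keeper is pushed over it to its stop (value of joint keeper above 0.0405 m), for 0.2 s.
At the end, for the whole second after the job is handed in: The nut lies flat and still on the pocket's floor (within 1.5 mm in height, 3 mm sideways of the pocket's centre, tilted less than 0.1 rad) and the keeper is within 1.5 mm of its stop (all of step 1 and linear speed of nut below 0.01 m/s and value of joint keeper above 0.0405 m); the robot touches nothing.
It fails at once if the fingers press the nut with 15 N or more (contact force between the fingers and nut above 15 N).
It fails at once if the robot presses the jig or its keeper with 15 N or more (contact force between any of the fingers, the arm and jig above 15 N).
It fails at once if the nut is lifted out of the channel (z of nut in the frame of jig above 0.0225 m).
It fails at once if a thing beside the jig is shifted by more than 20 mm (distance of any of brown_bottle, tape, dish from where it was at the start of the episode above 0.02 m).
It also fails if it takes over 72 s, if anything falls off the work surface, if the arm or the gripper's body presses on something with over 40 N, if the wrist force passes 120 N, or if a joint passes its speed limit or range.

## Working session

There is one attempt and no reset: what is moved stays moved. The work goes in short steps, Python scripts to look and compute and a tool call to move; the robot and the scene stay as the last step left them, time stands still between calls to the robot, and variables do not carry over. Pictures are saved under pics/ and viewed, at most 10 in all, crops included, and the job is handed in when it is done.

Besides the shell and the picture viewer there is one more tool, called after "Call:" as name(argument=value, ...), one argument or row to a line, values as JSON. drive_tool: Moves the arm, as the interface text tells. Its arguments: {"type":"object","properties":{"rows":{"type":"array","items":{"type":"object","properties":{"dx":{"type":"number"},"dy":{"type":"number"},"dz":{"type":"number"},"wx":{"type":"number"},"wy":{"type":"number"},"wz":{"type":"number"},"hand":{"type":"number"}}}}},"required":["rows"]}

```bash
mkdir -p pics
cat > h.py <<'E'
import numpy as np, cv2
from workcell import bot
from scipy.spatial.transform import Rotation as R
def cam(name,obs=None):
    c=bot.get_calibration(name); f=240/np.tan(np.radians(c['vfov'])/2)
    if 'mount' in c:
        o=obs or bot.get_obs(); T=np.eye(4);T[:3,:3]=R.from_quat(o['tool_rot']).as_matrix();T[:3,3]=o['eef_pos']
        M=T@np.array(c['mount']); return c,f,M[:3,3],M[:3,:3]
    return c,f,np.array(c['origin']),np.array(c['rotation']).reshape(3,3)
def pix2w(C,uv,z):
    c,f,o,Rm=C; d=np.array([(uv[0]-c['cx'])/f,(uv[1]-c['cy'])/f]); s=d.copy()
    for _ in range(20): s=d/(1+c['k1']*(s@s))
    r=Rm@np.array([s[0],-s[1],-1]); return o+r*(z-o[2])/r[2]
def w2pix(C,p):
    c,f,o,Rm=C; q=Rm.T@(np.array(p)-o); s=np.array([q[0],-q[1]])/-q[2]
    s=s*(1+c['k1']*(s@s)); return np.array([c['cx'],c['cy']])+f*s
E
python3 - <<'E'
from h import *
o=bot.get_obs();print(o['clock'],o['eef_pos'],o['tool_rot'],o['ft_force'])
for n in ['top','side']:
    im=bot.camera(n);cv2.imwrite(f'pics/{n}0.png',im[:,:,::-1]);C=cam(n);print(n,C)
    for t in ['jig','nut','keeper','keeper_tab','brown_bottle','tape','dish']:
        for d in bot.look_for(n,t)[:2]:
            e=d['extent'];print(t,round(d['score'],2),np.round(e,1),pix2w(C,e[:2],0.02).round(4))
print(bot.get_calibration('wrist'))
E
```

```text
0.0 [0.17629466 0.46722809 0.24139822] [ 1.79433539e-01  9.83769512e-01 -1.05470006e-03 -1.98385697e-04] [ 1.04267264  0.13534071 -0.18800485]Traceback (most recent call last):
  File "<stdin>", line 4, in <module>
  File "h.py", line 9, in cam
    return c,f,np.array(c['origin']),np.array(c['rotation']).reshape(3,3)
                                     ~~~~~~~~~~~~~~~~~~~~~~~~~~~~~~~^^^^^
ValueError: cannot reshape array of size 4 into shape (3,3)
```

```bash
sed -i "s/np.array(c\['rotation'\]).reshape(3,3)/R.from_quat(c['rotation']).as_matrix()/" h.py
python3 - <<'E'
from h import *
for n in ['top','side']:
    im=bot.camera(n);cv2.imwrite(f'pics/{n}0.png',im[:,:,::-1]);C=cam(n);print(n,C)
    for t in ['jig','nut','keeper','brown_bottle','tape','dish']:
        for d in bot.look_for(n,t)[:2]:
            e=d['extent'];print(t,round(d['score'],2),np.round(e,1),pix2w(C,e[:2],0.02).round(4))
print(bot.get_calibration('wrist'))
E
```

```text
top ({'vfov': 51.45077160469921, 'cx': 324.0192484711043, 'cy': 237.35234056304162, 'k1': -0.04123464074472393, 'origin': array([0.36718908, 0.18093117, 1.05323023]), 'rotation': array([-0.07878743,  0.08855612,  0.73025274, -0.67281594])}, np.float64(498.1182507976365), array([0.36718908, 0.18093117, 1.05323023]), array([[-0.0822225 ,  0.96869715, -0.23423342],
       [-0.99660559, -0.07895304,  0.02331782],
       [ 0.00409446,  0.23535558,  0.97190071]]))
jig 0.63 [386.9 280.4  88.5  56.3] [0.5131 0.0326 0.02  ]
jig 0.38 [413.6 293.3  17.3  19.8] [ 0.4815 -0.02    0.02  ]
nut 0.47 [457.5 250.4  26.8  25. ] [ 0.5646 -0.1248  0.02  ]
keeper 0.7 [412.5 292.1  20.7  16.2] [ 0.4842 -0.018   0.02  ]
brown_bottle 0.5 [367.9 223.2  14.1  10.8] [0.6397 0.0595 0.02  ]
tape 0.62 [399.  224.2  32.3  26.9] [ 0.6321 -0.007   0.02  ]
dish 0.77 [456.9 250.2  24.9  26.9] [ 0.5652 -0.1236  0.02  ]
dish 0.27 [387.2 280.6  87.4  54.9] [0.5126 0.032  0.02  ]
side ({'vfov': 57.48077185013531, 'cx': 318.8448339440409, 'cy': 242.25970290839277, 'k1': -0.04333929401791223, 'origin': array([ 0.27965146, -0
[... 454 characters left out ...]
315.9 322.9  24.5  22.5] [ 0.488  -0.0075  0.02  ]
brown_bottle 0.91 [371.3 271.4  13.4  36.1] [0.6474 0.075  0.02  ]
tape 0.77 [390.6 304.9  34.8  29.2] [ 0.6309 -0.0254  0.02  ]
dish 0.86 [393.5 359.2  35.6  27.1] [ 0.5684 -0.1353  0.02  ]
{'vfov': 66.62741695588302, 'cx': 318.7905767702981, 'cy': 241.2021312312939, 'k1': -0.0007621812591300152, 'mount': array([[-5.79246059e-04,  9.61591221e-01,  2.74484951e-01,
         6.89924737e-02],
       [ 9.99999722e-01,  4.28176899e-04,  6.10287561e-04,
        -1.06721347e-03],
       [ 4.69319045e-04,  2.74485229e-01, -9.61591202e-01,
        -1.30912430e-01],
       [ 0.00000000e+00,  0.00000000e+00,  0.00000000e+00,
         1.00000000e+00]])}
```

View pics/top0.png

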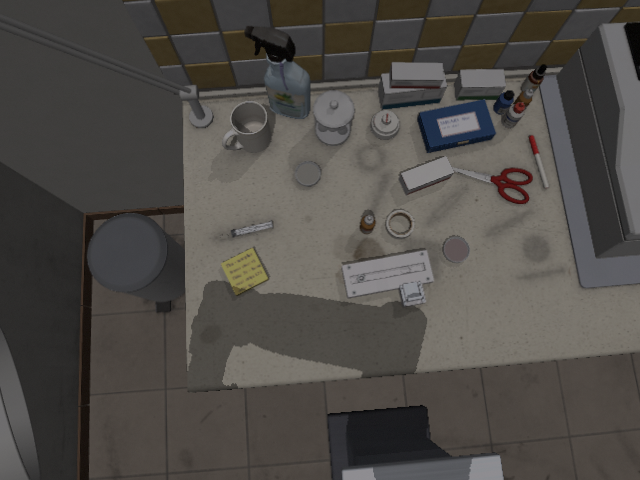

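View pics/side0.png

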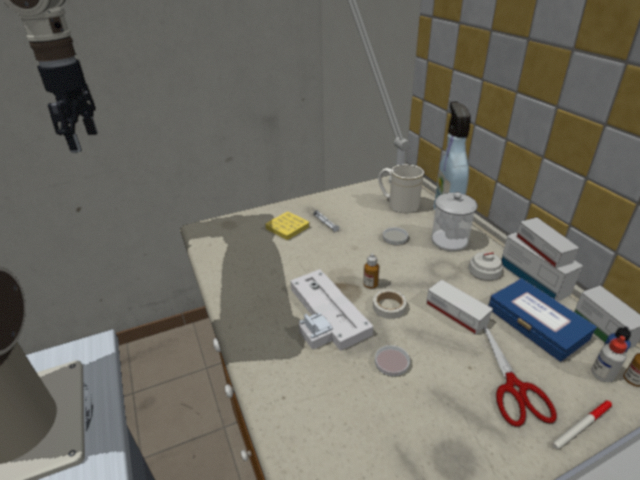

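Top view: jig centred near (388,273), nut in the channel's left end (~(362,278)), keeper at (412,292). Side view agrees: jig at (332,311), keeper on the robot side.

Run:
```python
from h import *
C=cam('top')
a=pix2w(C,(425,268),.023);b=pix2w(C,(357,279),.023);print(a,b,np.arctan2(*(b-a)[:2])*-57.3)
im=cv2.imread('pics/top0.png')
cv2.imwrite('pics/c.png',cv2.resize(im[235:315,330:445],None,fx=6,fy=6,interpolation=cv2.INTER_CUBIC))
```

```text
[ 0.53216157 -0.04993885  0.023     ] [0.5207452  0.09495326 0.023     ] 4.5054873755686975
```

Call:
drive_tool(
  rows=[
    {"dx":-1,"dy":-0.65,"dz":0},
    {"dx":-2,"dy":-1.3,"dz":0},
    {"dx":-3,"dy":-1.9,"dz":0},
    {"dx":-4,"dy":-2.6,"dz":0},
    {"dx":-5,"dy":-3.2,"dz":0.3},
    {"dx":-6,"dy":-3.9,"dz":0.6},
    {"dx":-7,"dy":-4.5,"dz":0.9},
    {"dx":-8,"dy":-5.2,"dz":1.2},
    {"dx":-9.15,"dy":-5.9,"dz":1.6},
    {"dx":-9.15,"dy":-5.9,"dz":1.6},
    {"dx":-9.15,"dy":-5.9,"dz":1.6},
    {"dx":-9.15,"dy":-5.9,"dz":1.6},
  ],
)

```text
invalid input at $.rows[0]: expected keys dx, dy, dz, wx, wy, wz, hand
```

Call:
drive_tool(
  rows=[
    {"dx":-0.9,"dy":-0.6,"dz":0,"wx":0,"wy":0,"wz":-0.5,"hand":0},
    {"dx":-1.8,"dy":-1.2,"dz":0,"wx":0,"wy":0,"wz":-1,"hand":0},
    {"dx":-2.7,"dy":-1.75,"dz":0,"wx":0,"wy":0,"wz":-1.5,"hand":0},
    {"dx":-3.6,"dy":-2.3,"dz":0.1,"wx":0,"wy":0,"wz":-2,"hand":0},
    {"dx":-4.5,"dy":-2.9,"dz":0.3,"wx":0,"wy":0,"wz":-2.5,"hand":0},
    {"dx":-5.4,"dy":-3.5,"dz":0.5,"wx":0,"wy":0,"wz":-3,"hand":0},
    {"dx":-6.3,"dy":-4.1,"dz":0.8,"wx":0,"wy":0,"wz":-3.5,"hand":0},
    {"dx":-7.2,"dy":-4.7,"dz":1.1,"wx":0,"wy":0,"wz":-4,"hand":0},
    {"dx":-8.1,"dy":-5.3,"dz":1.4,"wx":0,"wy":0,"wz":-4.5,"hand":0},
    {"dx":-9.15,"dy":-5.9,"dz":1.6,"wx":0,"wy":0,"wz":-5,"hand":0},
    {"dx":-9.15,"dy":-5.9,"dz":1.6,"wx":0,"wy":0,"wz":-5,"hand":0},
    {"dx":-9.15,"dy":-5.9,"dz":1.6,"wx":0,"wy":0,"wz":-5,"hand":0},
    {"dx":-9.15,"dy":-5.9,"dz":1.6,"wx":0,"wy":0,"wz":-5,"hand":0},
    {"dx":-9.15,"dy":-5.9,"dz":1.6,"wx":0,"wy":0,"wz":-5,"hand":0},
    {"dx":-9.15,"dy":-5.9,"dz":1.6,"wx":0,"wy":0,"wz":-5,"hand":0},
  ],
)

```text
clock: 2.25
eef_pos: [0.4998, 0.0315, 0.1628]
tool_rot: [-0.039, 0.999, 0.0, 0.0]
ft_force: [-0.4, -0.2, -0.6]
grip_width: -0.0
grasp_force: 0.0
```

```bash
cat > w.py <<'E'
from h import *
import sys
o=bot.get_obs();C=cam('wrist',o);im=bot.camera('wrist');cv2.imwrite(f'pics/{sys.argv[1]}.png',im[:,:,::-1])
np.save('pics/%s.npy'%sys.argv[1],np.array([*o['eef_pos'],*o['tool_rot']]))
print(o['clock'],o['joint_pos'].round(3),o['eef_pos'].round(4),(R.from_quat(o['tool_rot']).as_matrix()).round(3).tolist(),o['ft_force'].round(2),o['grip_width'])
for t,z in [('nut',.024),('keeper',.03),('jig',.023)]:
    for d in bot.look_for('wrist',t)[:2]:
        e=d['extent'];print(t,round(d['score'],2),np.round(e,1),pix2w(C,e[:2],z).round(4))
E
python3 w.py w1
```

```text
2.25 [ 0.063  0.292 -0.14   1.139  0.    -0.015] [0.4998 0.0315 0.1628] [[-0.997, -0.078, 0.0], [-0.078, 0.997, 0.0], [-0.0, 0.0, -1.0]] [-0.4  -0.24 -0.55] -4.723789848351404e-05
nut 0.77 [384.6 266.9  22.6  22.1] [0.5243 0.0838 0.024 ]
keeper 0.84 [253.5 211.6  49.2  48.9] [ 0.4868 -0.0189  0.03  ]
```

View pics/w1.png

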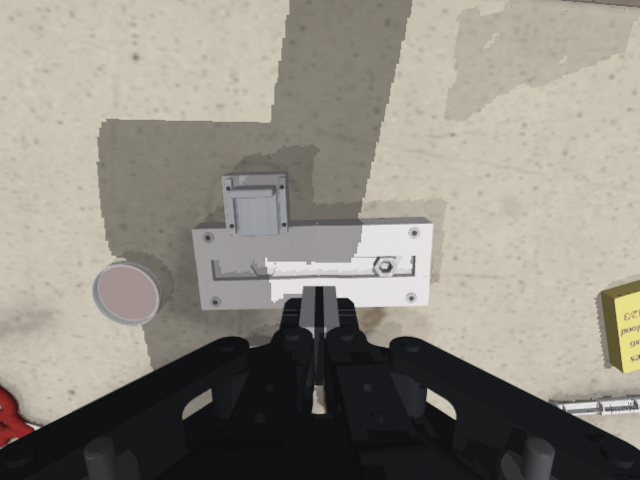

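The wrist view shows the nut at (385,267), pocket at about (263,268) and keeper at (254,211). I'll rectify the rail plane for exact geometry.

```bash
cat > rect.py <<'E'
from h import *
import sys
def load(n):
    p=np.load(f'pics/{n}.npy'); return cv2.imread(f'pics/{n}.png'),cam('wrist',dict(eef_pos=p[:3],tool_rot=p[3:]))
def rectify(n,cx,cy,z=.0235,mm=.25,W=800,H=480):
    im,C=load(n)
    # columns: +y world to right, rows: +x world downward (robot side up)
    src=np.float32([w2pix(C,(cx+(r-H/2)*mm/1e3,cy+(c-W/2)*mm/1e3,z)) for c,r in [(0,0),(W,0),(W,H),(0,H)]])
    return cv2.warpPerspective(im,cv2.getPerspectiveTransform(src,np.float32([(0,0),(W,0),(W,H),(0,H)])),(W,H),flags=cv2.INTER_CUBIC)
if __name__=='__main__':
    cv2.imwrite('pics/r_%s.png'%sys.argv[1],rectify(sys.argv[1],.515,.025))
E
python3 rect.py w1
```

```text
(no output)
```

View pics/r_w1.png

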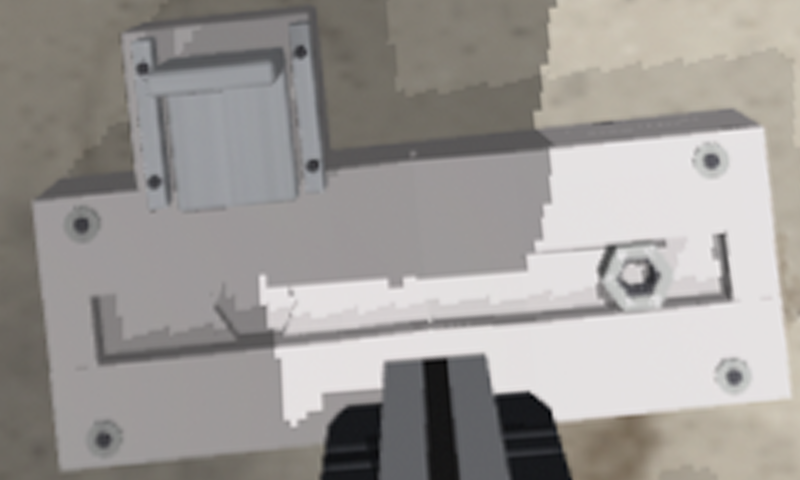

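Rectified view: the channel runs (97,330)–(728,267), giving a yaw of about 0.0995. The pocket is at px (256,312), world ≈(0.5336,-0.0116), and the nut at px (638,273), world ≈(0.5233,0.0845).

Call:
drive_tool(
  rows=[
    {"dx":-0.2,"dy":0.4,"dz":0.5,"wx":0,"wy":0,"wz":-0.25,"hand":0},
    {"dx":-0.4,"dy":0.8,"dz":1.0,"wx":0,"wy":0,"wz":-0.25,"hand":0},
    {"dx":-0.55,"dy":1.02,"dz":1.5,"wx":0,"wy":0,"wz":-0.25,"hand":0},
    {"dx":-0.55,"dy":1.02,"dz":1.9,"wx":0,"wy":0,"wz":-0.25,"hand":0},
    {"dx":-0.55,"dy":1.02,"dz":2.1,"wx":0,"wy":0,"wz":-0.25,"hand":0},
    {"dx":-0.55,"dy":1.02,"dz":2.2,"wx":0,"wy":0,"wz":-0.25,"hand":0},
    {"dx":-0.55,"dy":1.02,"dz":2.25,"wx":0,"wy":0,"wz":-0.25,"hand":0},
    {"dx":-0.55,"dy":1.02,"dz":2.25,"wx":0,"wy":0,"wz":-0.25,"hand":0},
    {"dx":-0.55,"dy":1.02,"dz":2.25,"wx":0,"wy":0,"wz":-0.25,"hand":0},
    {"dx":-0.55,"dy":1.02,"dz":2.25,"wx":0,"wy":0,"wz":-0.25,"hand":0},
  ],
)

```text
clock: 3.45
eef_pos: [0.5246, 0.0831, 0.0507]
tool_rot: [-0.048, 0.999, 0.0, 0.001]
ft_force: [0.1, 0.4, 0.6]
grip_width: -0.0003
grasp_force: 0.0
```

```bash
python3 w.py w2
python3 - <<'E'
from h import *
im=cv2.imread('pics/w2.png');cv2.imwrite('pics/w2c.png',cv2.resize(im[200:420,150:450],None,fx=2,fy=2,interpolation=cv2.INTER_CUBIC))
E
```

```text
3.45 [ 0.157  0.461 -0.212  0.896 -0.     0.06 ] [0.5246 0.0831 0.0507] [[-0.995, -0.097, 0.002], [-0.097, 0.995, 0.0], [-0.002, 0.0, -1.0]] [0.11 0.39 0.62] -0.0003188338090302073
nut 0.83 [325.3 286.4  38.4  26.9] [0.5218 0.0846 0.024 ]
keeper 0.67 [ 76.2 191.2 123.3  85.3] [ 0.4868 -0.0231  0.03  ]
keeper 0.18 [183.7 414.9  13.4   8.9] [0.5951 0.0207 0.03  ]
jig 0.88 [200.8 238.1 401.3 228.2] [0.5043 0.0264 0.023 ]
```

View pics/w2c.png

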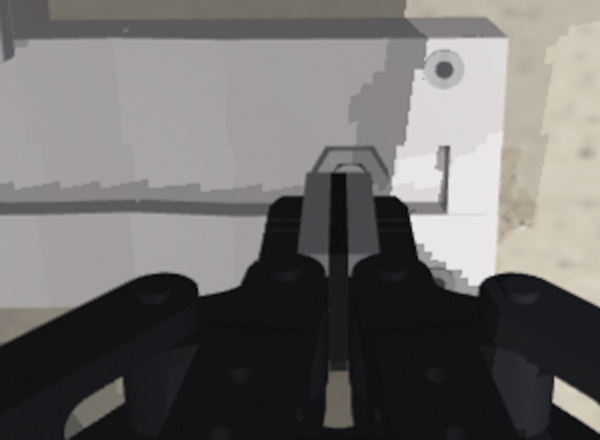

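The nut is about 1.5–2 mm to the +y side of the tip, so I'll correct that and start descending.

Call:
drive_tool(
  rows=[
    {"dx":0.02,"dy":0.035,"dz":0.1,"wx":0,"wy":0,"wz":0,"hand":0},
    {"dx":0.02,"dy":0.035,"dz":0.18,"wx":0,"wy":0,"wz":0,"hand":0},
    {"dx":0.02,"dy":0.035,"dz":0.23,"wx":0,"wy":0,"wz":0,"hand":0},
    {"dx":0.02,"dy":0.035,"dz":0.24,"wx":0,"wy":0,"wz":0,"hand":0},
    {"dx":0.02,"dy":0.035,"dz":0.24,"wx":0,"wy":0,"wz":0,"hand":0},
    {"dx":0.02,"dy":0.035,"dz":0.24,"wx":0,"wy":0,"wz":0,"hand":0},
  ],
)

```text
clock: 4.25
eef_pos: [0.5229, 0.0849, 0.0378]
tool_rot: [-0.049, 0.999, -0.0, 0.0]
ft_force: [0.4, -0.9, -0.5]
grip_width: -0.0002
grasp_force: 0.0
```

```bash
cat > s.py <<'E'
from workcell import bot
o=bot.get_obs();print(o['clock'],(o['eef_pos']*1e3).round(2),o['ft_force'].round(2),o['ft_torque'].round(3))
E
python3 s.py
```

```text
4.25 [522.9   84.86  37.82] [ 0.42 -0.95 -0.55] [-0.036 -0.009 -0.017]
```

Call:
drive_tool(
  rows=[
    {"dx":0,"dy":0,"dz":0.01,"wx":0,"wy":0,"wz":0,"hand":0},
    {"dx":0,"dy":0,"dz":0.02,"wx":0,"wy":0,"wz":0,"hand":0},
    {"dx":0,"dy":0,"dz":0.02,"wx":0,"wy":0,"wz":0,"hand":0},
  ],
)

```text
clock: 4.55
eef_pos: [0.5228, 0.0849, 0.0368]
tool_rot: [-0.049, 0.999, 0.0, -0.0]
ft_force: [-0.2, 0.4, 0.4]
grip_width: 0.0001
grasp_force: 0.0
```

Call:
drive_tool(
  rows=[
    {"dx":0,"dy":0,"dz":0.01,"wx":0,"wy":0,"wz":0,"hand":0},
    {"dx":0,"dy":0,"dz":0.01,"wx":0,"wy":0,"wz":0,"hand":0},
    {"dx":0,"dy":0,"dz":0.01,"wx":0,"wy":0,"wz":0,"hand":0},
  ],
)

```text
clock: 4.85
eef_pos: [0.523, 0.0849, 0.0365]
tool_rot: [-0.049, 0.999, 0.0, 0.0]
ft_force: [-0.2, -0.2, 1.2]
grip_width: -0.0
grasp_force: 0.9
```

Call:
drive_tool(
  rows=[
    {"dx":0,"dy":0,"dz":0.006,"wx":0,"wy":0,"wz":0,"hand":0},
    {"dx":0,"dy":0,"dz":0.006,"wx":0,"wy":0,"wz":0,"hand":0},
    {"dx":0,"dy":0,"dz":0.006,"wx":0,"wy":0,"wz":0,"hand":0},
  ],
)

```text
clock: 5.15
eef_pos: [0.523, 0.0849, 0.0364]
tool_rot: [-0.049, 0.999, 0.0, 0.0]
ft_force: [-0.9, -0.3, 5.8]
grip_width: 0.0001
grasp_force: 2.7
```

```bash
python3 s.py
```

```text
5.15 [523.02  84.88  36.44] [-0.94 -0.3   5.82] [-0.027  0.316  0.03 ]
```

Contact is at about 5.8 N with a stiffness of roughly 15 N/mm. I'll drag in small steps and watch the force.

Call:
drive_tool(
  rows=[
    {"dx":0,"dy":-0.02,"dz":0,"wx":0,"wy":0,"wz":0,"hand":0},
    {"dx":0,"dy":-0.04,"dz":0,"wx":0,"wy":0,"wz":0,"hand":0},
    {"dx":0,"dy":-0.06,"dz":0,"wx":0,"wy":0,"wz":0,"hand":0},
  ],
)

```text
clock: 5.45
eef_pos: [0.5238, 0.0822, 0.0364]
tool_rot: [-0.049, 0.999, 0.0, 0.001]
ft_force: [-0.5, 0.9, 4.1]
grip_width: 0.0001
grasp_force: 2.6
```

```bash
python3 s.py
```

```text
5.45 [523.77  82.19  36.44] [-0.47  0.87  4.14] [ 0.268  0.045 -0.003]
```

Call:
drive_tool(
  rows=[
    {"dx":0,"dy":-0.02,"dz":0.001,"wx":0,"wy":0,"wz":0,"hand":0},
    {"dx":0,"dy":-0.04,"dz":0.002,"wx":0,"wy":0,"wz":0,"hand":0},
    {"dx":0,"dy":-0.06,"dz":0.003,"wx":0,"wy":0,"wz":0,"hand":0},
    {"dx":0,"dy":-0.08,"dz":0.004,"wx":0,"wy":0,"wz":0,"hand":0},
  ],
)

```text
clock: 5.85
eef_pos: [0.5243, 0.0783, 0.0364]
tool_rot: [-0.049, 0.999, 0.001, 0.001]
ft_force: [-0.2, 1.7, 6.4]
grip_width: 0.0004
grasp_force: 3.3
```

```bash
python3 w.py w3
```

```text
5.85 [ 0.148  0.478 -0.23   0.861  0.001  0.05 ] [0.5243 0.0783 0.0364] [[-0.995, -0.097, 0.002], [-0.097, 0.995, 0.001], [-0.002, 0.001, -1.0]] [-0.2   1.69  6.42] 0.00040307291684379086
keeper 0.55 [ 68.  198.8 136.1  94.7] [ 0.4868 -0.022   0.03  ]
jig 0.58 [212.2 248.3 418.7 251.4] [0.5035 0.0308 0.023 ]
```

Run:
```python
from h import *
im=cv2.imread('pics/w3.png');cv2.imwrite('pics/w3c.png',cv2.resize(im[240:340,240:420],None,fx=4,fy=4,interpolation=cv2.INTER_CUBIC))
```

```text
(no output)
```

View pics/w3c.png

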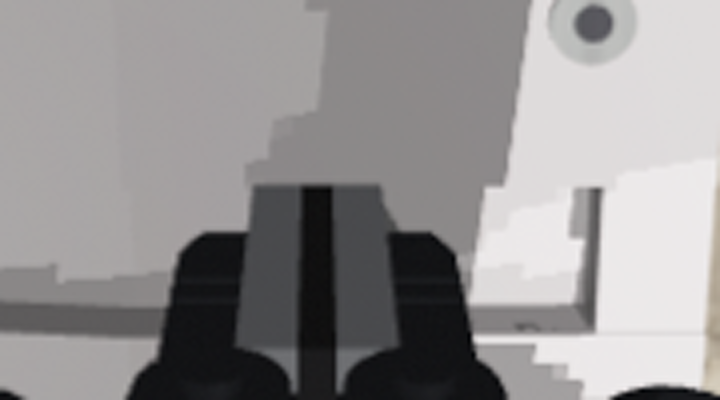

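The nut is following the tip: only its right edge shows at (390,205), close to the fingertip. I'll continue dragging.

Call:
drive_tool(
  rows=[
    {"dx":0,"dy":-0.02,"dz":0,"wx":0,"wy":0,"wz":0,"hand":0},
    {"dx":0,"dy":-0.04,"dz":0,"wx":0,"wy":0,"wz":0,"hand":0},
    {"dx":0,"dy":-0.06,"dz":0,"wx":0,"wy":0,"wz":0,"hand":0},
    {"dx":0,"dy":-0.08,"dz":0,"wx":0,"wy":0,"wz":0,"hand":0},
  ],
)

```text
clock: 6.45
eef_pos: [0.5247, 0.0743, 0.0364]
tool_rot: [-0.049, 0.999, 0.0, 0.001]
ft_force: [0.4, 1.1, 6.1]
grip_width: -0.0001
grasp_force: 3.1
```

Call:
drive_tool(
  rows=[
    {"dx":0,"dy":-0.02,"dz":0,"wx":0,"wy":0,"wz":0,"hand":0},
    {"dx":0,"dy":-0.04,"dz":0,"wx":0,"wy":0,"wz":0,"hand":0},
    {"dx":0,"dy":-0.06,"dz":0,"wx":0,"wy":0,"wz":0,"hand":0},
    {"dx":0,"dy":-0.08,"dz":0,"wx":0,"wy":0,"wz":0,"hand":0},
    {"dx":0,"dy":-0.1,"dz":0,"wx":0,"wy":0,"wz":0,"hand":0},
  ],
)

```text
clock: 6.95
eef_pos: [0.5253, 0.0693, 0.0365]
tool_rot: [-0.049, 0.999, 0.0, 0.001]
ft_force: [0.2, 1.6, 5.6]
grip_width: 0.0003
grasp_force: 3.0
```

Call:
drive_tool(
  rows=[
    {"dx":0,"dy":-0.02,"dz":0,"wx":0,"wy":0,"wz":0,"hand":0},
    {"dx":0,"dy":-0.04,"dz":0,"wx":0,"wy":0,"wz":0,"hand":0},
    {"dx":0,"dy":-0.06,"dz":0,"wx":0,"wy":0,"wz":0,"hand":0},
    {"dx":0,"dy":-0.08,"dz":0,"wx":0,"wy":0,"wz":0,"hand":0},
    {"dx":0,"dy":-0.1,"dz":0,"wx":0,"wy":0,"wz":0,"hand":0},
  ],
)

```text
clock: 7.45
eef_pos: [0.5257, 0.0643, 0.0364]
tool_rot: [-0.049, 0.999, 0.0, 0.001]
ft_force: [0.3, 2.6, 6.2]
grip_width: 0.0001
grasp_force: 3.0
```

Call:
drive_tool(
  rows=[
    {"dx":0,"dy":-0.02,"dz":0,"wx":0,"wy":0,"wz":0,"hand":0},
    {"dx":0,"dy":-0.04,"dz":0,"wx":0,"wy":0,"wz":0,"hand":0},
    {"dx":0,"dy":-0.06,"dz":0,"wx":0,"wy":0,"wz":0,"hand":0},
    {"dx":0,"dy":-0.08,"dz":0,"wx":0,"wy":0,"wz":0,"hand":0},
    {"dx":0,"dy":-0.1,"dz":0,"wx":0,"wy":0,"wz":0,"hand":0},
  ],
)

```text
clock: 7.95
eef_pos: [0.5262, 0.0593, 0.0364]
tool_rot: [-0.049, 0.999, 0.0, 0.001]
ft_force: [-0.3, 0.9, 6.2]
grip_width: -0.0001
grasp_force: 2.9
```

```bash
python3 w.py w4;python3 - <<'E'
from h import *
im=cv2.imread('pics/w4.png');cv2.imwrite('pics/w4c.png',cv2.resize(im[240:340,240:420],None,fx=4,fy=4,interpolation=cv2.INTER_CUBIC))
E
```

```text
7.95 [ 0.112  0.477 -0.232  0.86   0.001  0.014] [0.5262 0.0593 0.0364] [[-0.995, -0.097, 0.002], [-0.097, 0.995, 0.001], [-0.002, 0.001, -1.0]] [-0.29  0.87  6.17] -5.541837007133256e-05
keeper 0.67 [117.5 197.3 126.   95.5] [ 0.4863 -0.0223  0.03  ]
jig 0.93 [244.  249.7 450.7 247.2] [0.5047 0.0249 0.023 ]
```

View pics/w4c.png

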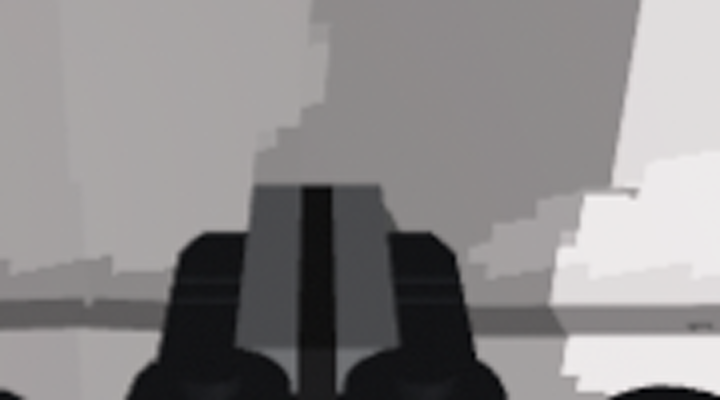

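Run:
```python
from rect import *
for n in ['w2','w4']:
    im,C=load(n); g=cv2.cvtColor(im,cv2.COLOR_BGR2GRAY)
    for X in (-17,-28,):
        out=[]
        for Y in range(-60,80,3):
            c,s=np.cos(.0995),np.sin(.0995)
            x=.5301+ (c*X-s*Y)/1e3; y=.0233+(s*X+c*Y)/1e3
            u,v=w2pix(C,(x,y,.0235))
            if 2<u<637 and 2<v<477: out.append((Y,int(g[int(v)-1:int(v)+2,int(u)-1:int(u)+2].mean())))
        print(n,X,out)
```

```text
w2 -17 [(-60, 162), (-57, 162), (-54, 162), (-51, 162), (-48, 162), (-45, 162), (-42, 163), (-39, 163), (-36, 163), (-33, 163), (-30, 163), (-27, 163), (-24, 163), (-21, 162), (-18, 163), (-15, 162), (-12, 161), (-9, 160), (-6, 160), (-3, 160), (0, 160), (3, 159), (6, 159), (9, 160), (12, 164), (15, 164), (18, 164), (21, 164), (24, 163), (27, 163), (30, 163), (33, 161), (36, 158), (39, 159), (42, 158), (45, 158), (48, 158), (51, 158), (54, 158), (57, 158), (60, 158), (63, 135), (66, 135), (69, 135), (72, 135), (75, 168), (78, 216)]
w2 -28 [(-60, 159), (-57, 153), (-54, 161), (-51, 152), (-48, 152), (-45, 151), (-42, 151), (-39, 157), (-36, 157), (-33, 158), (-30, 155), (-27, 156), (-24, 155), (-21, 145), (-18, 159), (-15, 160), (-12, 160), (-9, 160), (-6, 159), (-3, 159), (0, 159), (3, 159), (6, 159), (9, 160), (12, 163), (15, 163), (18, 163), (21, 162), (24, 162), (27, 162), (30, 162), (33, 162), (36, 159), (39, 158), (42, 158), (45, 158), (48, 158), (51, 158), (54, 158), (57, 158), (60, 158), (63, 158), (66, 158), (69, 152), (72, 135), (75, 136), (78, 140)]
w4 -17 [(-60, 167), (-57
[... 351 characters left out ...]
6, 139), (39, 139), (42, 139), (45, 139), (48, 139), (51, 139), (54, 139), (57, 140), (60, 140), (63, 140), (66, 140), (69, 221), (72, 222), (75, 222), (78, 222)]
w4 -28 [(-60, 165), (-57, 168), (-54, 166), (-51, 160), (-48, 162), (-45, 161), (-42, 162), (-39, 162), (-36, 160), (-33, 159), (-30, 159), (-27, 158), (-24, 159), (-21, 155), (-18, 164), (-15, 165), (-12, 164), (-9, 163), (-6, 163), (-3, 163), (0, 163), (3, 162), (6, 162), (9, 165), (12, 167), (15, 166), (18, 166), (21, 165), (24, 165), (27, 165), (30, 165), (33, 164), (36, 139), (39, 139), (42, 139), (45, 139), (48, 139), (51, 139), (54, 139), (57, 140), (60, 140), (63, 140), (66, 140), (69, 217), (72, 222), (75, 222), (78, 202)]
```

The same sliver shows, so the nut follows without slipping. Rail shading suggests facets at jig y = 34, 10 and -13, so I'll take shorter steps from here.

Call:
drive_tool(
  rows=[
    {"dx":0,"dy":-0.02,"dz":0,"wx":0,"wy":0,"wz":0,"hand":0},
    {"dx":0,"dy":-0.04,"dz":0,"wx":0,"wy":0,"wz":0,"hand":0},
    {"dx":0,"dy":-0.05,"dz":0,"wx":0,"wy":0,"wz":0,"hand":0},
  ],
)

```text
clock: 8.45
eef_pos: [0.5264, 0.0568, 0.0363]
tool_rot: [-0.049, 0.999, 0.0, 0.001]
ft_force: [-0.3, 0.7, 6.4]
grip_width: -0.0001
grasp_force: 2.8
```

Call:
drive_tool(
  rows=[
    {"dx":0,"dy":-0.02,"dz":0,"wx":0,"wy":0,"wz":0,"hand":0},
    {"dx":0,"dy":-0.04,"dz":0,"wx":0,"wy":0,"wz":0,"hand":0},
    {"dx":0,"dy":-0.05,"dz":0,"wx":0,"wy":0,"wz":0,"hand":0},
  ],
)

```text
clock: 8.75
eef_pos: [0.5267, 0.0542, 0.0363]
tool_rot: [-0.049, 0.999, 0.0, 0.001]
ft_force: [0.7, 0.2, 5.8]
grip_width: 0.0001
grasp_force: 2.7
```

Call:
drive_tool(
  rows=[
    {"dx":0,"dy":-0.02,"dz":0,"wx":0,"wy":0,"wz":0,"hand":0},
    {"dx":0,"dy":-0.04,"dz":0,"wx":0,"wy":0,"wz":0,"hand":0},
    {"dx":0,"dy":-0.06,"dz":0,"wx":0,"wy":0,"wz":0,"hand":0},
  ],
)

```text
clock: 9.05
eef_pos: [0.5268, 0.0511, 0.0362]
tool_rot: [-0.049, 0.999, 0.0, 0.001]
ft_force: [0.5, 0.4, 4.5]
grip_width: 0.0001
grasp_force: 2.4
```

Call:
drive_tool(
  rows=[
    {"dx":0,"dy":-0.02,"dz":0.002,"wx":0,"wy":0,"wz":0,"hand":0},
    {"dx":0,"dy":-0.04,"dz":0.004,"wx":0,"wy":0,"wz":0,"hand":0},
    {"dx":0,"dy":-0.06,"dz":0.006,"wx":0,"wy":0,"wz":0,"hand":0},
  ],
)

```text
clock: 9.35
eef_pos: [0.5271, 0.0481, 0.0359]
tool_rot: [-0.049, 0.999, 0.0, 0.001]
ft_force: [-0.7, -0.0, 5.2]
grip_width: -0.0002
grasp_force: 2.7
```

Call:
drive_tool(
  rows=[
    {"dx":0,"dy":-0.02,"dz":0.002,"wx":0,"wy":0,"wz":0,"hand":0},
    {"dx":0,"dy":-0.04,"dz":0.004,"wx":0,"wy":0,"wz":0,"hand":0},
    {"dx":0,"dy":-0.06,"dz":0.006,"wx":0,"wy":0,"wz":0,"hand":0},
  ],
)

```text
clock: 9.65
eef_pos: [0.5274, 0.0451, 0.0356]
tool_rot: [-0.049, 0.999, 0.0, 0.001]
ft_force: [0.0, 0.2, 6.0]
grip_width: 0.0001
grasp_force: 2.7
```

Call:
drive_tool(
  rows=[
    {"dx":0,"dy":-0.02,"dz":0.002,"wx":0,"wy":0,"wz":0,"hand":0},
    {"dx":0,"dy":-0.04,"dz":0.004,"wx":0,"wy":0,"wz":0,"hand":0},
    {"dx":0,"dy":-0.06,"dz":0.006,"wx":0,"wy":0,"wz":0,"hand":0},
    {"dx":0,"dy":-0.08,"dz":0.008,"wx":0,"wy":0,"wz":0,"hand":0},
  ],
)

```text
clock: 10.05
eef_pos: [0.5277, 0.0411, 0.0352]
tool_rot: [-0.049, 0.999, 0.0, 0.001]
ft_force: [-0.0, 0.7, 5.8]
grip_width: 0.0001
grasp_force: 2.7
```

```bash
python3 w.py w5;python3 - <<'E'
from h import *
im=[cv2.imread(f'pics/{n}.png')[250:320,240:420] for n in('w4','w5')];cv2.imwrite('pics/w5c.png',cv2.resize(np.vstack(im),None,fx=4,fy=4,interpolation=cv2.INTER_CUBIC))
E
```

```text
10.05 [ 0.078  0.478 -0.233  0.858  0.    -0.02 ] [0.5277 0.0411 0.0352] [[-0.995, -0.097, 0.001], [-0.097, 0.995, 0.0], [-0.001, 0.0, -1.0]] [-0.03  0.74  5.85] 0.00012548755830499886
keeper 0.71 [168.7 198.6 118.7  94.3] [ 0.4862 -0.0208  0.03  ]
jig 0.96 [289.8 250.4 451.9 250.8] [0.5043 0.0256 0.023 ]
```

View pics/w5c.png

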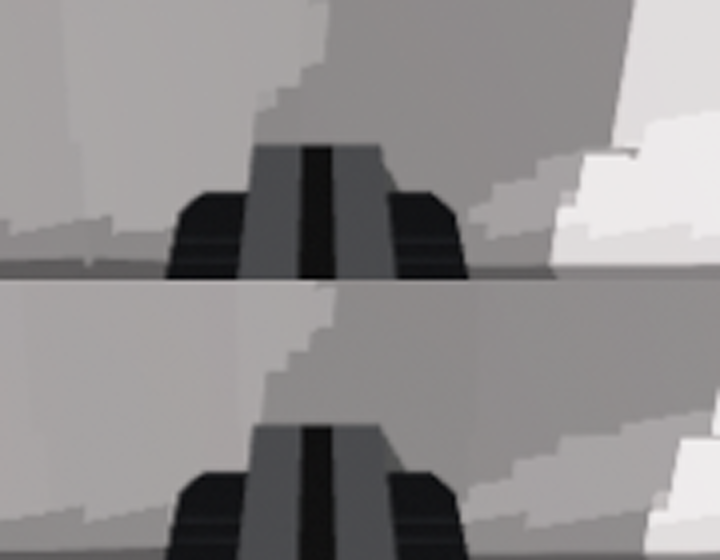

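The nut lags by about 1 mm but still follows. The valley should start near jig y≈10, so I'll stop descending now.

Call:
drive_tool(
  rows=[
    {"dx":0,"dy":-0.02,"dz":0.001,"wx":0,"wy":0,"wz":0,"hand":0},
    {"dx":0,"dy":-0.04,"dz":0.003,"wx":0,"wy":0,"wz":0,"hand":0},
    {"dx":0,"dy":-0.06,"dz":0.004,"wx":0,"wy":0,"wz":0,"hand":0},
  ],
)

```text
clock: 10.55
eef_pos: [0.5279, 0.0381, 0.0349]
tool_rot: [-0.049, 0.999, 0.0, 0.001]
ft_force: [-0.4, 0.4, 4.4]
grip_width: 0.0002
grasp_force: 2.4
```

Call:
drive_tool(
  rows=[
    {"dx":0,"dy":-0.02,"dz":0.003,"wx":0,"wy":0,"wz":0,"hand":0},
    {"dx":0,"dy":-0.04,"dz":0.005,"wx":0,"wy":0,"wz":0,"hand":0},
    {"dx":0,"dy":-0.06,"dz":0.007,"wx":0,"wy":0,"wz":0,"hand":0},
  ],
)

```text
clock: 10.85
eef_pos: [0.5282, 0.0352, 0.0346]
tool_rot: [-0.049, 0.999, 0.0, 0.001]
ft_force: [0.6, 1.1, 5.7]
grip_width: 0.0002
grasp_force: 2.8
```

Call:
drive_tool(
  rows=[
    {"dx":0,"dy":-0.02,"dz":0.001,"wx":0,"wy":0,"wz":0,"hand":0},
    {"dx":0,"dy":-0.04,"dz":0.002,"wx":0,"wy":0,"wz":0,"hand":0},
  ],
)

```text
clock: 11.05
eef_pos: [0.5283, 0.0332, 0.0344]
tool_rot: [-0.049, 0.999, 0.0, 0.0]
ft_force: [0.3, 1.6, 5.6]
grip_width: 0.0001
grasp_force: 2.6
```

Call:
drive_tool(
  rows=[
    {"dx":0,"dy":-0.02,"dz":0,"wx":0,"wy":0,"wz":0,"hand":0},
    {"dx":0,"dy":-0.04,"dz":0,"wx":0,"wy":0,"wz":0,"hand":0},
    {"dx":0,"dy":-0.05,"dz":0,"wx":0,"wy":0,"wz":0,"hand":0},
  ],
)

```text
clock: 11.35
eef_pos: [0.5283, 0.0306, 0.0343]
tool_rot: [-0.049, 0.999, 0.0, 0.0]
ft_force: [0.4, 0.8, 5.9]
grip_width: 0.0002
grasp_force: 2.6
```

Call:
drive_tool(
  rows=[
    {"dx":0,"dy":-0.02,"dz":0,"wx":0,"wy":0,"wz":0,"hand":0},
    {"dx":0,"dy":-0.04,"dz":0,"wx":0,"wy":0,"wz":0,"hand":0},
    {"dx":0,"dy":-0.05,"dz":0,"wx":0,"wy":0,"wz":0,"hand":0},
  ],
)

```text
clock: 11.65
eef_pos: [0.5285, 0.0282, 0.0343]
tool_rot: [-0.049, 0.999, 0.0, 0.0]
ft_force: [-1.1, 1.4, 4.6]
grip_width: 0.0003
grasp_force: 2.7
```

Call:
drive_tool(
  rows=[
    {"dx":0,"dy":-0.02,"dz":0,"wx":0,"wy":0,"wz":0,"hand":0},
    {"dx":0,"dy":-0.04,"dz":0.001,"wx":0,"wy":0,"wz":0,"hand":0},
    {"dx":0,"dy":-0.06,"dz":0.001,"wx":0,"wy":0,"wz":0,"hand":0},
  ],
)

```text
clock: 11.95
eef_pos: [0.5289, 0.0255, 0.0344]
tool_rot: [-0.049, 0.999, 0.0, 0.0]
ft_force: [-1.1, 3.5, 6.6]
grip_width: -0.0001
grasp_force: 3.1
```

Call:
drive_tool(
  rows=[
    {"dx":0,"dy":-0.02,"dz":-0.001,"wx":0,"wy":0,"wz":0,"hand":0},
    {"dx":0,"dy":-0.04,"dz":-0.002,"wx":0,"wy":0,"wz":0,"hand":0},
  ],
)

```text
clock: 12.15
eef_pos: [0.5292, 0.0235, 0.0345]
tool_rot: [-0.049, 0.999, 0.0, 0.0]
ft_force: [0.5, 2.1, 6.4]
grip_width: 0.0001
grasp_force: 3.0
```

```bash
python3 w.py w6;python3 - <<'E'
from h import *
im=[cv2.imread(f'pics/{n}.png')[250:320,240:420] for n in('w5','w6')];cv2.imwrite('pics/w6c.png',cv2.resize(np.vstack(im),None,fx=4,fy=4,interpolation=cv2.INTER_CUBIC))
E
```

```text
12.15 [ 0.044  0.48  -0.232  0.858  0.001 -0.054] [0.5292 0.0235 0.0345] [[-0.995, -0.097, 0.001], [-0.097, 0.995, 0.001], [-0.001, 0.001, -1.0]] [0.45 2.09 6.42] 9.13160330505378e-05
keeper 0.94 [215.8 198.  105.1  93.8] [ 0.4856 -0.0207  0.03  ]
jig 0.95 [334.2 250.9 458.  250.1] [0.504 0.026 0.023]
```

View pics/w6c.png

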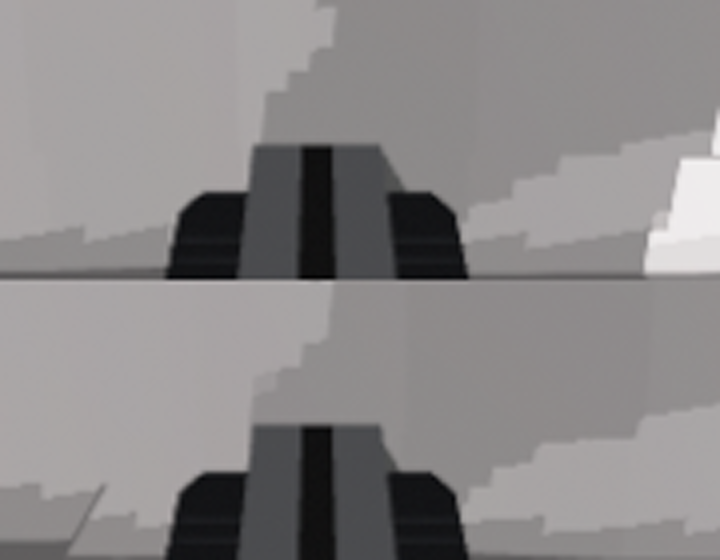

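The nut still follows, and the pocket's right corner is visible at left (100,490). The floor rises now.

Call:
drive_tool(
  rows=[
    {"dx":0,"dy":-0.02,"dz":-0.001,"wx":0,"wy":0,"wz":0,"hand":0},
    {"dx":0,"dy":-0.04,"dz":-0.002,"wx":0,"wy":0,"wz":0,"hand":0},
    {"dx":0,"dy":-0.06,"dz":-0.003,"wx":0,"wy":0,"wz":0,"hand":0},
  ],
)

```text
clock: 12.65
eef_pos: [0.5295, 0.0205, 0.0347]
tool_rot: [-0.049, 0.999, 0.0, 0.0]
ft_force: [0.0, 1.7, 6.2]
grip_width: -0.0002
grasp_force: 3.0
```

Call:
drive_tool(
  rows=[
    {"dx":0,"dy":-0.02,"dz":-0.001,"wx":0,"wy":0,"wz":0,"hand":0},
    {"dx":0,"dy":-0.04,"dz":-0.002,"wx":0,"wy":0,"wz":0,"hand":0},
    {"dx":0,"dy":-0.06,"dz":-0.003,"wx":0,"wy":0,"wz":0,"hand":0},
    {"dx":0,"dy":-0.08,"dz":-0.004,"wx":0,"wy":0,"wz":0,"hand":0},
  ],
)

```text
clock: 13.05
eef_pos: [0.5299, 0.0164, 0.0349]
tool_rot: [-0.049, 0.999, 0.0, 0.0]
ft_force: [-0.3, 1.8, 5.1]
grip_width: 0.0002
grasp_force: 3.0
```

Call:
drive_tool(
  rows=[
    {"dx":0,"dy":-0.02,"dz":-0.001,"wx":0,"wy":0,"wz":0,"hand":0},
    {"dx":0,"dy":-0.04,"dz":-0.002,"wx":0,"wy":0,"wz":0,"hand":0},
    {"dx":0,"dy":-0.06,"dz":-0.002,"wx":0,"wy":0,"wz":0,"hand":0},
    {"dx":0,"dy":-0.08,"dz":-0.003,"wx":0,"wy":0,"wz":0,"hand":0},
  ],
)

```text
clock: 13.45
eef_pos: [0.5303, 0.0124, 0.035]
tool_rot: [-0.049, 0.999, 0.0, 0.0]
ft_force: [0.3, 1.6, 5.8]
grip_width: 0.0001
grasp_force: 2.8
```

Call:
drive_tool(
  rows=[
    {"dx":0,"dy":-0.02,"dz":0,"wx":0,"wy":0,"wz":0,"hand":0},
    {"dx":0,"dy":-0.04,"dz":0,"wx":0,"wy":0,"wz":0,"hand":0},
    {"dx":0,"dy":-0.06,"dz":0,"wx":0,"wy":0,"wz":0,"hand":0},
    {"dx":0,"dy":-0.08,"dz":0,"wx":0,"wy":0,"wz":0,"hand":0},
  ],
)

```text
clock: 13.85
eef_pos: [0.5307, 0.0084, 0.035]
tool_rot: [-0.049, 0.999, 0.0, 0.0]
ft_force: [-0.5, 1.2, 5.3]
grip_width: 0.0002
grasp_force: 3.0
```

Call:
drive_tool(
  rows=[
    {"dx":0,"dy":-0.02,"dz":0,"wx":0,"wy":0,"wz":0,"hand":0},
    {"dx":0,"dy":-0.04,"dz":0,"wx":0,"wy":0,"wz":0,"hand":0},
    {"dx":0,"dy":-0.06,"dz":0,"wx":0,"wy":0,"wz":0,"hand":0},
    {"dx":0,"dy":-0.08,"dz":0,"wx":0,"wy":0,"wz":0,"hand":0},
    {"dx":0,"dy":-0.1,"dz":0,"wx":0,"wy":0,"wz":0,"hand":0},
  ],
)

```text
clock: 14.35
eef_pos: [0.5311, 0.0034, 0.035]
tool_rot: [-0.049, 0.999, 0.0, 0.0]
ft_force: [-0.4, 1.9, 5.4]
grip_width: 0.0
grasp_force: 3.0
```

Call:
drive_tool(
  rows=[
    {"dx":0,"dy":-0.02,"dz":0,"wx":0,"wy":0,"wz":0,"hand":0},
    {"dx":0,"dy":-0.04,"dz":0,"wx":0,"wy":0,"wz":0,"hand":0},
    {"dx":0,"dy":-0.06,"dz":0,"wx":0,"wy":0,"wz":0,"hand":0},
    {"dx":0,"dy":-0.08,"dz":0,"wx":0,"wy":0,"wz":0,"hand":0},
    {"dx":0,"dy":-0.1,"dz":0,"wx":0,"wy":0,"wz":0,"hand":0},
  ],
)

```text
clock: 14.85
eef_pos: [0.5316, -0.0016, 0.035]
tool_rot: [-0.049, 0.999, 0.0, 0.0]
ft_force: [-0.7, 2.2, 6.9]
grip_width: 0.0003
grasp_force: 2.9
```

Call:
drive_tool(
  rows=[
    {"dx":0,"dy":-0.02,"dz":0,"wx":0,"wy":0,"wz":0,"hand":0},
    {"dx":0,"dy":-0.04,"dz":0,"wx":0,"wy":0,"wz":0,"hand":0},
    {"dx":0,"dy":-0.06,"dz":0,"wx":0,"wy":0,"wz":0,"hand":0},
    {"dx":0,"dy":-0.08,"dz":0,"wx":0,"wy":0,"wz":0,"hand":0},
    {"dx":0,"dy":-0.1,"dz":0,"wx":0,"wy":0,"wz":0,"hand":0},
  ],
)

```text
clock: 15.35
eef_pos: [0.5319, -0.0066, 0.0348]
tool_rot: [-0.049, 0.999, 0.0, 0.0]
ft_force: [-0.0, 1.0, 5.2]
grip_width: 0.0003
grasp_force: 2.5
```

Call:
drive_tool(
  rows=[
    {"dx":0,"dy":-0.02,"dz":0,"wx":0,"wy":0,"wz":0,"hand":0},
    {"dx":0,"dy":-0.04,"dz":0,"wx":0,"wy":0,"wz":0,"hand":0},
    {"dx":0,"dy":-0.06,"dz":0,"wx":0,"wy":0,"wz":0,"hand":0},
    {"dx":0,"dy":-0.06,"dz":0,"wx":0,"wy":0,"wz":0,"hand":0},
  ],
)

```text
clock: 15.75
eef_pos: [0.5321, -0.0101, 0.0346]
tool_rot: [-0.048, 0.999, -0.0, 0.0]
ft_force: [0.6, 1.0, 4.2]
grip_width: -0.0003
grasp_force: 1.9
```

Call:
drive_tool(
  rows=[
    {"dx":0,"dy":-0.02,"dz":0,"wx":0,"wy":0,"wz":0,"hand":0},
    {"dx":0,"dy":-0.03,"dz":0,"wx":0,"wy":0,"wz":0,"hand":0},
    {"dx":0,"dy":-0.03,"dz":0,"wx":0,"wy":0,"wz":0,"hand":0},
  ],
)

```text
clock: 16.05
eef_pos: [0.5321, -0.0112, 0.0345]
tool_rot: [-0.049, 0.999, -0.0, -0.0]
ft_force: [0.4, -0.3, 2.2]
grip_width: -0.0001
grasp_force: 1.1
```

Call:
drive_tool(
  rows=[
    {"dx":0,"dy":-0.02,"dz":0.002,"wx":0,"wy":0,"wz":0,"hand":0},
    {"dx":0,"dy":-0.03,"dz":0.003,"wx":0,"wy":0,"wz":0,"hand":0},
    {"dx":0,"dy":-0.03,"dz":0.003,"wx":0,"wy":0,"wz":0,"hand":0},
  ],
)

```text
clock: 16.35
eef_pos: [0.532, -0.0126, 0.0343]
tool_rot: [-0.049, 0.999, 0.0, -0.0]
ft_force: [0.1, 0.5, 1.1]
grip_width: 0.0001
grasp_force: 0.6
```

Call:
drive_tool(
  rows=[
    {"dx":0,"dy":-0.02,"dz":0,"wx":0,"wy":0,"wz":0,"hand":0},
    {"dx":0,"dy":-0.04,"dz":0,"wx":0,"wy":0,"wz":0,"hand":0},
    {"dx":0,"dy":-0.04,"dz":0,"wx":0,"wy":0,"wz":0,"hand":0},
  ],
)

```text
clock: 16.65
eef_pos: [0.5322, -0.0149, 0.0343]
tool_rot: [-0.049, 0.999, -0.0, -0.0]
ft_force: [0.5, -0.3, 1.3]
grip_width: -0.0002
grasp_force: 0.2
```

Contact is lost, so the nut has probably dropped. I'll lift and look.

Call:
drive_tool(
  rows=[
    {"dx":0,"dy":0,"dz":-0.2,"wx":0,"wy":0,"wz":0,"hand":0},
    {"dx":0,"dy":0,"dz":-0.6,"wx":0,"wy":0,"wz":0,"hand":0},
    {"dx":-0.2,"dy":0,"dz":-1.0,"wx":0,"wy":0,"wz":0,"hand":0},
    {"dx":-0.4,"dy":0,"dz":-1.4,"wx":0,"wy":0,"wz":0,"hand":0},
    {"dx":-0.5,"dy":0,"dz":-1.7,"wx":0,"wy":0,"wz":0,"hand":0},
    {"dx":-0.5,"dy":0,"dz":-1.7,"wx":0,"wy":0,"wz":0,"hand":0},
    {"dx":-0.5,"dy":0,"dz":-1.7,"wx":0,"wy":0,"wz":0,"hand":0},
    {"dx":-0.5,"dy":0,"dz":-1.7,"wx":0,"wy":0,"wz":0,"hand":0},
  ],
)

```text
clock: 17.45
eef_pos: [0.5562, -0.0123, 0.1185]
tool_rot: [-0.049, 0.999, 0.0, -0.001]
ft_force: [-0.6, 0.3, -0.3]
grip_width: -0.0001
grasp_force: 0.0
```

```bash
python3 w.py w7
python3 - <<'E'
from rect import *
cv2.imwrite('pics/r7.png',rectify('w7',.515,-.012,z=.0232,mm=.2,W=560,H=600))
E
```

```text
17.45 [-0.022  0.434 -0.052  1.087 -0.    -0.119] [ 0.5562 -0.0123  0.1185] [[-0.995, -0.097, -0.002], [-0.097, 0.995, -0.0], [0.002, 0.0, -1.0]] [-0.59  0.26 -0.32] -0.00014936597242123738
nut 0.89 [326.8 213.8  24.6  30. ] [ 0.5326 -0.0108  0.024 ]
keeper 0.66 [326.  137.1  55.6  69.5] [ 0.4865 -0.0162  0.03  ]
keeper 0.18 [326.6 215.1  24.2  28.4] [ 0.5322 -0.0111  0.03  ]
jig 0.63 [391.9 179.5 301.7 174. ] [0.5075 0.0269 0.023 ]
```

View pics/r7.png

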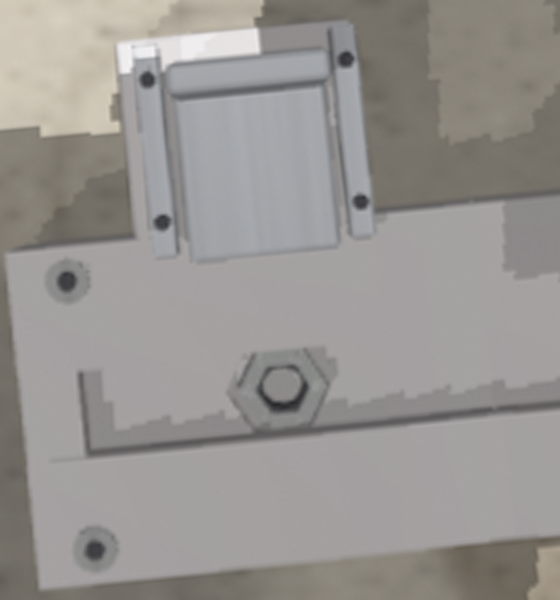

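The nut lies in the pocket at rectified px (283,388), flat, with a shadow gap around it. The keeper's front edge is at row 253 and its upstand at (250,73). Next I'll move behind the tab.

Call:
drive_tool(
  rows=[
    {"dx":0.5,"dy":0,"dz":0,"wx":0,"wy":0,"wz":0,"hand":0},
    {"dx":1.1,"dy":0.03,"dz":0,"wx":0,"wy":0,"wz":0,"hand":0},
    {"dx":1.7,"dy":0.06,"dz":0,"wx":0,"wy":0,"wz":0,"hand":0},
    {"dx":2.2,"dy":0.06,"dz":0,"wx":0,"wy":0,"wz":0,"hand":0},
    {"dx":2.3,"dy":0.06,"dz":0.1,"wx":0,"wy":0,"wz":0,"hand":0},
    {"dx":2.3,"dy":0.06,"dz":0.5,"wx":0,"wy":0,"wz":0,"hand":0},
    {"dx":2.3,"dy":0.06,"dz":0.9,"wx":0,"wy":0,"wz":0,"hand":0},
    {"dx":2.3,"dy":0.06,"dz":1.2,"wx":0,"wy":0,"wz":0,"hand":0},
    {"dx":2.3,"dy":0.06,"dz":1.4,"wx":0,"wy":0,"wz":0,"hand":0},
    {"dx":2.3,"dy":0.06,"dz":1.47,"wx":0,"wy":0,"wz":0,"hand":0},
    {"dx":2.3,"dy":0.06,"dz":1.47,"wx":0,"wy":0,"wz":0,"hand":0},
    {"dx":2.3,"dy":0.06,"dz":1.47,"wx":0,"wy":0,"wz":0,"hand":0},
    {"dx":2.3,"dy":0.06,"dz":1.47,"wx":0,"wy":0,"wz":0,"hand":0},
  ],
)

```text
clock: 18.95
eef_pos: [0.4435, -0.0204, 0.0467]
tool_rot: [-0.049, 0.999, -0.0, 0.001]
ft_force: [-0.4, -0.3, -0.1]
grip_width: -0.0002
grasp_force: 0.0
```

Call:
drive_tool(
  rows=[
    {"dx":-0.05,"dy":0,"dz":0,"wx":0,"wy":0,"wz":0,"hand":0},
    {"dx":-0.1,"dy":0,"dz":0,"wx":0,"wy":0,"wz":0,"hand":0},
    {"dx":-0.15,"dy":0,"dz":0,"wx":0,"wy":0,"wz":0,"hand":0},
    {"dx":-0.2,"dy":0,"dz":0,"wx":0,"wy":0,"wz":0,"hand":0},
    {"dx":-0.2,"dy":0,"dz":0,"wx":0,"wy":0,"wz":0,"hand":0},
  ],
)

```text
clock: 19.45
eef_pos: [0.4532, -0.0194, 0.0461]
tool_rot: [-0.049, 0.999, -0.0, 0.0]
ft_force: [0.3, 0.2, -0.3]
grip_width: 0.0005
grasp_force: 0.0
```

Call:
drive_tool(
  rows=[
    {"dx":-0.02,"dy":0,"dz":0,"wx":0,"wy":0,"wz":0,"hand":0},
    {"dx":-0.04,"dy":0,"dz":0,"wx":0,"wy":0,"wz":0,"hand":0},
    {"dx":-0.06,"dy":0,"dz":0,"wx":0,"wy":0,"wz":0,"hand":0},
    {"dx":-0.08,"dy":0,"dz":0,"wx":0,"wy":0,"wz":0,"hand":0},
    {"dx":-0.1,"dy":0,"dz":0,"wx":0,"wy":0,"wz":0,"hand":0},
    {"dx":-0.12,"dy":0,"dz":0,"wx":0,"wy":0,"wz":0,"hand":0},
  ],
)

```text
clock: 20.05
eef_pos: [0.4578, -0.0189, 0.0459]
tool_rot: [-0.049, 0.999, -0.0, -0.001]
ft_force: [-2.0, 0.2, 1.0]
grip_width: -0.0
grasp_force: 1.0
```

Call:
drive_tool(
  rows=[
    {"dx":-0.03,"dy":0,"dz":0,"wx":0,"wy":0,"wz":0,"hand":0},
    {"dx":-0.06,"dy":0,"dz":0,"wx":0,"wy":0,"wz":0,"hand":0},
    {"dx":-0.09,"dy":0,"dz":0,"wx":0,"wy":0,"wz":0,"hand":0},
    {"dx":-0.12,"dy":0,"dz":0,"wx":0,"wy":0,"wz":0,"hand":0},
    {"dx":-0.15,"dy":0,"dz":0,"wx":0,"wy":0,"wz":0,"hand":0},
    {"dx":-0.18,"dy":0,"dz":0,"wx":0,"wy":0,"wz":0,"hand":0},
    {"dx":-0.21,"dy":0,"dz":0,"wx":0,"wy":0,"wz":0,"hand":0},
    {"dx":-0.24,"dy":0,"dz":0,"wx":0,"wy":0,"wz":0,"hand":0},
    {"dx":-0.27,"dy":0,"dz":0,"wx":0,"wy":0,"wz":0,"hand":0},
    {"dx":-0.3,"dy":0,"dz":0,"wx":0,"wy":0,"wz":0,"hand":0},
  ],
)

```text
clock: 21.05
eef_pos: [0.4735, -0.0173, 0.046]
tool_rot: [-0.049, 0.999, 0.0, -0.0]
ft_force: [-1.7, 0.4, -0.4]
grip_width: -0.0001
grasp_force: 1.1
```

Call:
drive_tool(
  rows=[
    {"dx":-0.02,"dy":0,"dz":0,"wx":0,"wy":0,"wz":0,"hand":0},
    {"dx":-0.04,"dy":0,"dz":0,"wx":0,"wy":0,"wz":0,"hand":0},
    {"dx":-0.06,"dy":0,"dz":0,"wx":0,"wy":0,"wz":0,"hand":0},
  ],
)

```text
clock: 21.35
eef_pos: [0.4765, -0.017, 0.046]
tool_rot: [-0.049, 0.999, 0.0, -0.0]
ft_force: [-1.9, 1.7, -0.7]
grip_width: -0.0
grasp_force: 1.0
```

Call:
drive_tool(
  rows=[
    {"dx":-0.01,"dy":0,"dz":0,"wx":0,"wy":0,"wz":0,"hand":0},
    {"dx":-0.02,"dy":0,"dz":0,"wx":0,"wy":0,"wz":0,"hand":0},
  ],
)

```text
clock: 21.55
eef_pos: [0.4775, -0.017, 0.046]
tool_rot: [-0.049, 0.999, 0.0, -0.0]
ft_force: [-1.4, 0.6, -0.6]
grip_width: 0.0002
grasp_force: 1.0
```

Call:
drive_tool(
  rows=[
    {"dx":-0.01,"dy":0,"dz":0,"wx":0,"wy":0,"wz":0,"hand":0},
    {"dx":-0.025,"dy":0,"dz":0,"wx":0,"wy":0,"wz":0,"hand":0},
  ],
)

```text
clock: 21.75
eef_pos: [0.4787, -0.0169, 0.046]
tool_rot: [-0.049, 0.999, 0.0, -0.0]
ft_force: [-1.6, 1.3, -0.7]
grip_width: -0.0
grasp_force: 1.0
```

Call:
drive_tool(
  rows=[
    {"dx":-0.015,"dy":0,"dz":0,"wx":0,"wy":0,"wz":0,"hand":0},
    {"dx":-0.03,"dy":0,"dz":0,"wx":0,"wy":0,"wz":0,"hand":0},
  ],
)

```text
clock: 21.95
eef_pos: [0.4803, -0.0167, 0.046]
tool_rot: [-0.049, 0.999, 0.0, -0.0]
ft_force: [-1.9, 1.5, -0.6]
grip_width: 0.0001
grasp_force: 1.0
```

Call:
drive_tool(
  rows=[
    {"dx":-0.02,"dy":0,"dz":0,"wx":0,"wy":0,"wz":0,"hand":0},
    {"dx":-0.04,"dy":0,"dz":0,"wx":0,"wy":0,"wz":0,"hand":0},
    {"dx":-0.06,"dy":0,"dz":0,"wx":0,"wy":0,"wz":0,"hand":0},
  ],
)

```text
clock: 22.25
eef_pos: [0.4833, -0.0164, 0.046]
tool_rot: [-0.049, 0.999, 0.0, -0.0]
ft_force: [-3.5, 0.6, -1.3]
grip_width: 0.0001
grasp_force: 1.0
```

```bash
python3 w.py w8
```

```text
22.25 [-0.034  0.391 -0.345  0.835  0.    -0.131] [ 0.4833 -0.0164  0.046 ] [[-0.995, -0.097, -0.0], [-0.097, 0.995, 0.0], [0.0, 0.0, -1.0]] [-3.51  0.61 -1.34] 6.26298952720314e-05
nut 0.39 [319.5 395.6   9.    9.6] [ 0.5368 -0.0122  0.024 ]
jig 0.59 [406.1 325.6 388.9 185.5] [0.495  0.0246 0.023 ]
```

Call:
drive_tool(
  rows=[
    {"dx":-0.006,"dy":0,"dz":0,"wx":0,"wy":0,"wz":0,"hand":0},
    {"dx":-0.012,"dy":0,"dz":0,"wx":0,"wy":0,"wz":0,"hand":0},
  ],
)

```text
clock: 22.65
eef_pos: [0.4839, -0.0165, 0.0462]
tool_rot: [-0.049, 0.999, -0.0, 0.0]
ft_force: [-1.6, 0.3, -0.7]
grip_width: -0.0002
grasp_force: 1.0
```

Just noise; continue.

Call:
drive_tool(
  rows=[
    {"dx":-0.02,"dy":0,"dz":0,"wx":0,"wy":0,"wz":0,"hand":0},
    {"dx":-0.04,"dy":0,"dz":0,"wx":0,"wy":0,"wz":0,"hand":0},
    {"dx":-0.06,"dy":0,"dz":0,"wx":0,"wy":0,"wz":0,"hand":0},
    {"dx":-0.08,"dy":0,"dz":0,"wx":0,"wy":0,"wz":0,"hand":0},
    {"dx":-0.1,"dy":0,"dz":0,"wx":0,"wy":0,"wz":0,"hand":0},
  ],
)

```text
clock: 23.15
eef_pos: [0.489, -0.0159, 0.0461]
tool_rot: [-0.049, 0.999, -0.0, 0.0]
ft_force: [-2.5, 0.2, 0.6]
grip_width: 0.0002
grasp_force: 1.0
```

Call:
drive_tool(
  rows=[
    {"dx":-0.02,"dy":0,"dz":0,"wx":0,"wy":0,"wz":0,"hand":0},
    {"dx":-0.04,"dy":0,"dz":0,"wx":0,"wy":0,"wz":0,"hand":0},
    {"dx":-0.06,"dy":0,"dz":0,"wx":0,"wy":0,"wz":0,"hand":0},
  ],
)

```text
clock: 23.45
eef_pos: [0.492, -0.0156, 0.0461]
tool_rot: [-0.049, 0.999, -0.0, 0.0]
ft_force: [-2.4, 0.8, 0.6]
grip_width: 0.0002
grasp_force: 1.0
```

Call:
drive_tool(
  rows=[
    {"dx":-0.02,"dy":0,"dz":0,"wx":0,"wy":0,"wz":0,"hand":0},
    {"dx":-0.04,"dy":0,"dz":0,"wx":0,"wy":0,"wz":0,"hand":0},
  ],
)

```text
clock: 23.65
eef_pos: [0.4939, -0.0154, 0.0461]
tool_rot: [-0.049, 0.999, -0.0, 0.0]
ft_force: [-2.2, -0.3, 0.9]
grip_width: 0.0002
grasp_force: 1.0
```

Call:
drive_tool(
  rows=[
    {"dx":-0.01,"dy":0,"dz":0,"wx":0,"wy":0,"wz":0,"hand":0},
    {"dx":-0.02,"dy":0,"dz":0,"wx":0,"wy":0,"wz":0,"hand":0},
  ],
)

```text
clock: 23.85
eef_pos: [0.4949, -0.0153, 0.0461]
tool_rot: [-0.049, 0.999, -0.0, 0.0]
ft_force: [-1.8, -0.3, 1.3]
grip_width: 0.0002
grasp_force: 1.0
```

Call:
drive_tool(
  rows=[
    {"dx":-0.01,"dy":0,"dz":0,"wx":0,"wy":0,"wz":0,"hand":0},
    {"dx":-0.02,"dy":0,"dz":0,"wx":0,"wy":0,"wz":0,"hand":0},
  ],
)

```text
clock: 24.05
eef_pos: [0.4958, -0.0152, 0.0461]
tool_rot: [-0.049, 0.999, 0.0, 0.0]
ft_force: [-1.9, 0.5, 1.2]
grip_width: -0.0
grasp_force: 1.0
```

Call:
drive_tool(
  rows=[
    {"dx":-0.008,"dy":0,"dz":0,"wx":0,"wy":0,"wz":0,"hand":0},
    {"dx":-0.015,"dy":0,"dz":0,"wx":0,"wy":0,"wz":0,"hand":0},
  ],
)

```text
clock: 24.25
eef_pos: [0.4966, -0.0152, 0.0461]
tool_rot: [-0.049, 0.999, -0.0, 0.0]
ft_force: [-1.3, 0.8, 1.1]
grip_width: 0.0
grasp_force: 1.0
```

Call:
drive_tool(
  rows=[
    {"dx":-0.008,"dy":0,"dz":0,"wx":0,"wy":0,"wz":0,"hand":0},
    {"dx":-0.015,"dy":0,"dz":0,"wx":0,"wy":0,"wz":0,"hand":0},
  ],
)

```text
clock: 24.45
eef_pos: [0.4971, -0.0151, 0.0461]
tool_rot: [-0.049, 0.999, -0.0, -0.0]
ft_force: [-3.4, -0.5, 2.2]
grip_width: -0.0002
grasp_force: 1.6
```

Call:
drive_tool(
  rows=[
    {"dx":-0.006,"dy":0,"dz":0,"wx":0,"wy":0,"wz":0,"hand":0},
    {"dx":-0.006,"dy":0,"dz":0,"wx":0,"wy":0,"wz":0,"hand":0},
    {"dx":-0.006,"dy":0,"dz":0,"wx":0,"wy":0,"wz":0,"hand":0},
  ],
)

```text
clock: 24.75
eef_pos: [0.4971, -0.0151, 0.046]
tool_rot: [-0.049, 0.999, -0.0, -0.0]
ft_force: [-3.4, -0.6, 2.6]
grip_width: -0.0001
grasp_force: 2.1
```

Call:
drive_tool(
  rows=[
    {"dx":-0.008,"dy":0,"dz":0,"wx":0,"wy":0,"wz":0,"hand":0},
    {"dx":-0.008,"dy":0,"dz":0,"wx":0,"wy":0,"wz":0,"hand":0},
    {"dx":-0.008,"dy":0,"dz":0,"wx":0,"wy":0,"wz":0,"hand":0},
  ],
)

```text
clock: 25.05
eef_pos: [0.4971, -0.0151, 0.0459]
tool_rot: [-0.049, 0.999, -0.0, -0.001]
ft_force: [-5.9, 0.0, 4.0]
grip_width: 0.0003
grasp_force: 2.6
```

The keeper is at its stop: no movement while the force rises to 6 N. I'll back off and check.

Call:
drive_tool(
  rows=[
    {"dx":0.1,"dy":0,"dz":0,"wx":0,"wy":0,"wz":0,"hand":0},
    {"dx":0.4,"dy":0,"dz":0,"wx":0,"wy":0,"wz":0,"hand":0},
    {"dx":0.6,"dy":0,"dz":-0.4,"wx":0,"wy":0,"wz":0,"hand":0},
    {"dx":0.2,"dy":0,"dz":-0.9,"wx":0,"wy":0,"wz":0,"hand":0},
    {"dx":-0.4,"dy":0,"dz":-1.5,"wx":0,"wy":0,"wz":0,"hand":0},
    {"dx":-0.9,"dy":0,"dz":-1.5,"wx":0,"wy":0,"wz":0,"hand":0},
    {"dx":-1.1,"dy":0,"dz":-1.5,"wx":0,"wy":0,"wz":0,"hand":0},
    {"dx":-1.1,"dy":0,"dz":-1.5,"wx":0,"wy":0,"wz":0,"hand":0},
    {"dx":-1.1,"dy":0,"dz":-1.5,"wx":0,"wy":0,"wz":0,"hand":0},
  ],
)

```text
clock: 25.95
eef_pos: [0.5513, -0.0097, 0.1199]
tool_rot: [-0.049, 0.999, 0.0, -0.001]
ft_force: [-0.3, 0.2, 0.6]
grip_width: 0.0001
grasp_force: 0.0
```

```bash
python3 w.py w9
python3 - <<'E'
from rect import *
# gradient along jig x through keeper, before (w7) and after (w9): plane of keeper top z=.0275
c,s=np.cos(.0995),np.sin(.0995)
for n in ('w7','w9'):
    im,C=load(n);g=cv2.GaussianBlur(cv2.cvtColor(im,cv2.COLOR_BGR2GRAY),(3,3),0).astype(float)
    prof=[]
    X=np.arange(-75,34,1.)
    for x in X:
        v=[]
        for Y in (-6,-3,0,3,6):
            u=w2pix(C,(.533+(c*x-s*Y)/1e3,-.0112+(s*x+c*Y)/1e3,.0275)); v.append(cv2.getRectSubPix(g.astype(np.float32),(1,1),(float(u[0]),float(u[1])))[0,0])
        prof.append(np.mean(v))
    d=np.gradient(prof);i=np.argsort(-abs(d))[:10];print(n,sorted((X[k],round(d[k],1)) for k in i))
E
```

```text
25.95 [-0.018  0.424 -0.064  1.085 -0.    -0.115] [ 0.5513 -0.0097  0.1199] [[-0.995, -0.097, -0.003], [-0.097, 0.995, 0.0], [0.003, 0.0, -1.0]] [-0.29  0.22  0.6 ] 5.178415903365134e-05
keeper 0.73 [319.6 214.   55.4  57.8] [ 0.5273 -0.0129  0.03  ]
jig 0.76 [384.2 182.9 297.7 173.7] [0.5053 0.0253 0.023 ]
jig 0.24 [320.1 210.8  51.9  58.9] [ 0.5266 -0.0126  0.023 ]
w7 [(np.float64(-72.0), np.float32(19.9)), (np.float64(-68.0), np.float32(-18.1)), (np.float64(-67.0), np.float32(-17.5)), (np.float64(-62.0), np.float32(-19.4)), (np.float64(-61.0), np.float32(-22.3)), (np.float64(-60.0), np.float32(15.3)), (np.float64(-59.0), np.float32(28.4)), (np.float64(6.0), np.float32(-15.3)), (np.float64(8.0), np.float32(23.5)), (np.float64(9.0), np.float32(24.1))]
w9 [(np.float64(-73.0), np.float32(18.8)), (np.float64(-72.0), np.float32(24.1)), (np.float64(-68.0), np.float32(-15.9)), (np.float64(-67.0), np.float32(-20.7)), (np.float64(-26.0), np.float32(-20.3)), (np.float64(-25.0), np.float32(-14.6)), (np.float64(-23.0), np.float32(24.9)), (np.float64(-22.0), np.float32(25.1)), (np.float64(-21.0), np.float32(10.7)), (np.float64(33.0), np.float32(-14.8))]
```

```bash
python3 -c "
from workcell import bot
print(bot.job_done())"
```

```text
the job is handed in; nothing more can be done
None
```

The nut is in the pocket, the keeper is pushed to its stop, and the job is handed in at about 26 s; forces read after each move peaked at about 7 N, and no verdict came back.

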